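Slide the lamp carriage round the bent rail

TASK

Take the lamp carriage by its upright tab and slide it gently along the bent rail, round the bend and out along the far leg, until it has pushed the black stop ring fully home against the end knob; then let it hang there freely. The bend was made by hand, so feel your way and ease the carriage when it binds: more than about 20 newtons on the rail is too much. Do not push the stand, the rod or the ring with the gripper itself, keep off the picture, and leave the jars, cup, bottle and tools where they are.

Things in the scene. Friction and masses are not known exactly. Their poses are not given: they have to be found in the camera images.
- stand: Fixed stand: dark foot 100 mm across, 18 mm post, and a bent round steel rod 13 mm thick, level, its axis 160 mm above the table. Origin: under the post on the table; x runs along the inner leg, z up. In this frame (mm) the rod's axis goes straight from (0,0) to (140,0), then bends left (to +y), then goes straight on (outer leg). Rod, knob and stop ring count as part of it.
- bend_start (a point): On the rod's axis, 140 mm from the post: the straight inner leg ends and the bend begins (160 mm above the table).
- bend_centre (a point): Centre of the bend's circle, at rod height: 80 mm radius, at (140,80) mm in the stand's frame. The rod was bent by hand: the bend turns about 60 degrees, up to 8 more or less, not measured. From the bend's end the outer leg runs straight, in line with the end of the bend, for 144 mm to the inner face of a black end knob (32 mm across). The rod is stiff and does not give.
- carriage: Lamp carriage, 0.2 to 0.3 kg, threaded on the rod, free to slide and swing; hangs upright. Aluminium collar 28 mm long, 25 mm outside, 16 mm bore; under it a black lamp head 52 mm across reaching 74 mm below the bore axis. Origin: centre of the bore; x along the bore (away from the post at the start), z up. It hangs 1.5 mm below the rod's axis. Starts on the inner leg 45 to 95 mm from the post.
- tab (a point): Centre of the carriage's flat upright grip tab, 40 mm above the bore axis. The tab is 24 mm long along the rod, 12 mm thick across it; free to grip from 13 mm above the bore axis up to its top at 61 mm.
- stop_ring (a joint): How far the black rubber stop ring (26 mm across, 16 mm long, on the outer leg) has been pushed outwards, in m: starts at 0 to 0.003; at 0.020 it lies against the end knob, fully home. It slides stiffly (about 3 N) and stays where it is left. At 0 its inner face is 108 mm beyond the end of the bend.
- picture: Framed picture, fixed, flat on the table beside the stand: 280 x 260 mm, 30 mm high. Origin: centre of its underside.
- jar_ochre: Small amber jar with a black cap, 40 mm across, 65 mm high, near the inner leg. Bystander, not to be moved. Origin: centre of its underside.
- jar_cream: Small cream jar with a black cap, 40 mm across, 65 mm high, near the inner leg. Bystander, not to be moved. Origin: centre of its underside.
- brush: Paint brush lying on the table. Bystander, not to be moved. Origin: about its middle, on the table.
- spatula: Spatula, 180 mm, lying on the table. Bystander, not to be moved. Origin: about its middle, on the table.
- cup: White cup, 70 mm across, 70 mm high. Bystander, not to be moved. Origin: centre of its underside.
- varnish: Amber bottle, 56 mm across, 130 mm high. Bystander, not to be moved. Origin: centre of its underside.
Mind the look-alikes: they are no part of the job. Leave any blue look-alike of the carriage alone.

How it is judged:
By the outcome, as a careful person would: the job done as asked, in the order asked, and still so for the second after the job is handed in, with the robot touching nothing.
It also fails if it takes over 72 s, if anything falls off the work surface, if the arm or the gripper's body presses on something with over 40 N, if the wrist force passes 120 N, or if a joint passes its speed limit or range.

ROBOT

A 7-joint arm with a two-finger parallel gripper is mounted at the origin on the work surface. World frame = base frame: x ahead of the robot, y to its left, z up, the work surface at z = 0. Lengths are in m, angles in rad, forces in N, time in s.
With the tool pointing down it reaches from about 0.4 to 0.925 m from the base axis. Payload 4.1 kg.
Tool frame: the origin (TCP) lies on the front face of the gripper's body, between the roots of the fingers; the fingertips stand 73 mm ahead of it and the grasp point (between the pads) lies 54 mm ahead of it; z points along the fingers, y is the line along which they close (so a half turn about z gives the same grasp; the last joint's range is limited). The gripper opens to 85 mm and grips with 20 to 120 N. Pads are 22 mm wide; open, the fingers measure 114 mm over their backs; the gripper's body (76 mm by 85 mm) begins 54 mm behind the grasp point. The pads swing forward as they close: fully open they stand 13 mm farther back than shut.
Start: joints at [1.062, 0.398, 0.045, 1.537, -0.019, 1.207, -0.051], TCP at [0.259, -0.596, 0.304] pointing down, gripper open.
Joint ranges: [-2.82, 2.82], [-0.49, 2.23], [-1.37, 1.46], [0, 2.46], [-1.36, 4.5], [0.23, 2], [-2.94, 2.94]. Speed limits (rad/s): [2.57, 2.57, 3.14, 3.14, 3.14, 3.14, 3.14].

INTERFACE

Orientations are given as a 3x3 rotation matrix whose columns are the frame's x, y, z axes.
In Python, from station import r gives the robot as it stands. Calls block until the motion is done:
- r.goto(position, orientation): joint-space move of the TCP to a pose.
- r.move_linear(position, attitude=None, vel=0.15): straight line of the TCP; attitude=None keeps the orientation; vel is the mean speed in m/s.
- r.move_joints(angles): joint-space move.
- r.gripper_to(opening, strength=None): finger opening in m; strength is the grip in N (None keeps the last); returns when the fingers have stopped.
- r.dwell(seconds).
- r.solve_ik(position, orientation): joint angles nearest the present ones, or None.
- r.read_camera(name): name is "scene" or "top" or "wrist"; returns the picture (400x640x3 uint8, blue, green, red); there is no depth.
- r.camera_params(name): a dict with "fx", "fy", "cx", "cy" (pixels), "R" (3x3) and "t" (3): a world point X has camera coordinates R X + t; the wrist camera has in their place "T_tool_cam" (4x4, takes a point from camera to tool coordinates, whose origin is the TCP and whose axes are the flange's). Camera axes: x right, y down, z forward; pixel columns grow to the right and rows downward; lengths in m; the calibration is good to about 2 mm. A picture is of the moment at which its call begins: read the wrist's pose just before it. camera_params takes no time and is no camera call.
A pose or a line that the arm cannot do raises r.IKError and nothing moves.
- r.finish_job(): hands the job in; it is judged then, once.
Readings, each from a call of its own:
- r.read_t(): time.
- r.read_q(): joint angles.
- r.read_qvel(): joint speeds.
- r.read_effort(): joint torques, N m.
- r.read_tool_pos(): TCP position.
- r.read_tool_rot(): TCP orientation.
- r.read_wrist_force(): force on the tool from outside, world axes, zero at the start.
- r.read_moment(): the same for the moment, N m.
- r.read_finger_gap(): finger opening in m.
- r.read_grasp_force(): force on a finger pad.
Only numpy, scipy, OpenCV 4.12 (cv2) and the standard library are available. Lean on these libraries where they do the work, as an engineer would, in place of code of your own. Each camera call takes 0.05 s, during which the arm holds its last target. There are 200 camera calls.

## Working session

There is one attempt and no reset: what is moved stays moved. The work goes in short steps, each a Python script; the robot and the scene stay as the last script left them, time stands still between calls to the robot, and variables do not carry over. Pictures are saved under pics/ and viewed, at most 10 in all, crops included, and the job is handed in when it is done.

```bash
mkdir -p pics; ls
python3 - <<'E'
from station import r
import cv2,numpy as np
for n in ["scene","top"]:
    im=r.read_camera(n); cv2.imwrite(f"pics/{n}0.png",im)
    p=r.camera_params(n); print(n,{k:np.round(v,4).tolist() for k,v in p.items()})
print(r.camera_params("wrist")); print(r.read_t(), r.read_tool_rot(), r.read_wrist_force())
E
```

```text
pics
scene {'fx': 467.2595, 'fy': 467.2595, 'cx': 319.7603, 'cy': 201.3405, 'R': [[0.5617, 0.8272, -0.0165], [0.5994, -0.4206, -0.681], [-0.5703, 0.3726, -0.7321]], 't': [-0.3099, -0.2551, 1.805]}
top {'fx': 491.8744, 'fy': 491.8744, 'cx': 321.108, 'cy': 203.277, 'R': [[0.0009, -0.9997, -0.0247], [-0.9946, 0.0016, -0.1037], [0.1037, 0.0246, -0.9943]], 't': [0.0124, 0.6026, 1.4537]}
{'fx': 352.84739600231, 'fy': 352.84739600231, 'cx': 319.6350491696645, 'cy': 201.7790957651602, 'T_tool_cam': array([[-7.89506919e-04, -9.61990924e-01, -2.73080280e-01,
         7.07941733e-02],
       [ 9.99999580e-01, -8.86492060e-04,  2.31766013e-04,
         5.96790116e-04],
       [-4.65040301e-04, -2.73079982e-01,  9.61991220e-01,
        -7.04344034e-02],
       [ 0.00000000e+00,  0.00000000e+00,  0.00000000e+00,
         1.00000000e+00]])}
0.1 [[ 9.17156311e-01  3.98526857e-01 -8.03772669e-04]
 [ 3.98527654e-01 -9.17154949e-01  1.58366991e-03]
 [-1.06049088e-04 -1.77279849e-03 -9.99998423e-01]] [-0.02329988  0.49825235 -0.47387544]
```

View pics/top0.png

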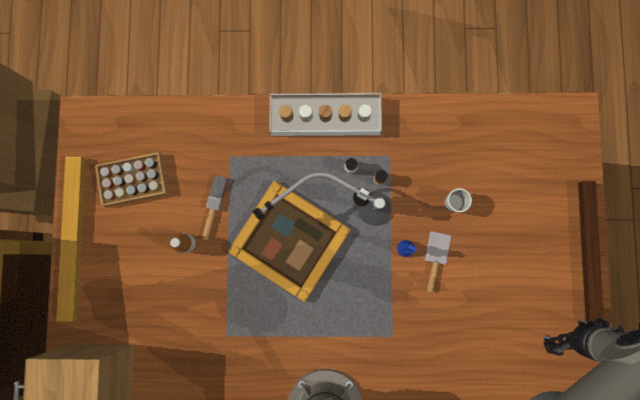

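View pics/scene0.png

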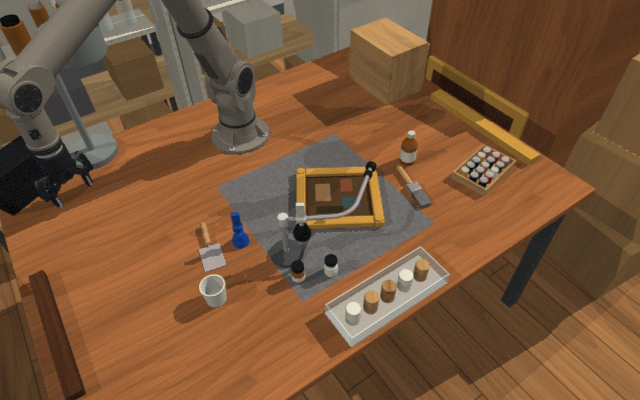

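The top view shows the post cap at about (380,203), the carriage at (362,196), the bend round (320,175), and the knob with its ring at (260,212). The scene view shows the tab at (300,212) and the knob at (371,168). Next I'll enlarge both.

Run:
```python
import cv2,numpy as np
a=cv2.imread("pics/top0.png")[155:235,240:400]; b=cv2.imread("pics/scene0.png")[150:290,260:400]
a=cv2.resize(a,None,fx=5,fy=5,interpolation=cv2.INTER_CUBIC)
cv2.imwrite("pics/a.png",a[:, :800]); cv2.imwrite("pics/b.png",cv2.resize(b,None,fx=4,fy=4,interpolation=cv2.INTER_CUBIC))
```

```text
(no output)
```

View pics/a.png

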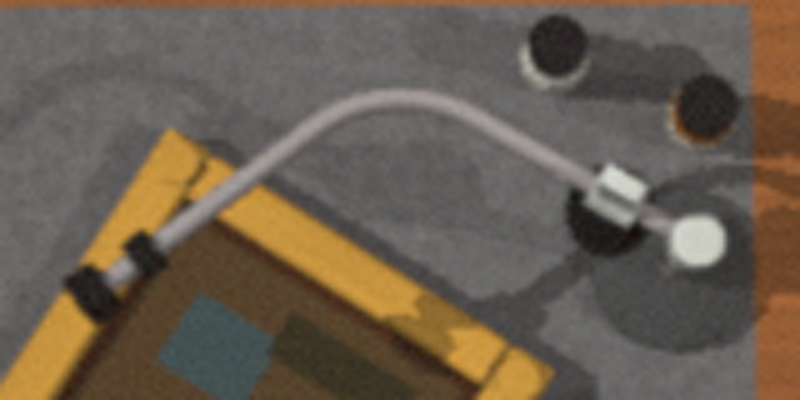

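View pics/b.png

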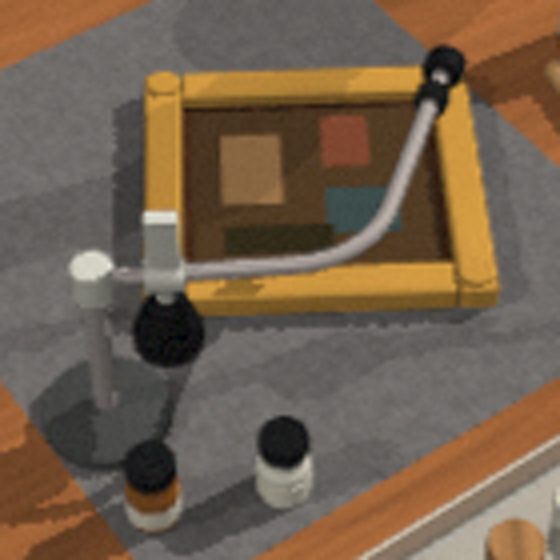

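```bash
cat > h.py <<'E'
import numpy as np,cv2
from station import r
def ray(px,p,z):
    px=np.atleast_2d(px).astype(float)
    d=np.c_[(px[:,0]-p["cx"])/p["fx"],(px[:,1]-p["cy"])/p["fy"],np.ones(len(px))]
    R,t=np.array(p["R"]),np.array(p["t"]); c=-R.T@t; D=d@R
    return c+D*((z-c[2])/D[:,2])[:,None]
def wristp():
    p=dict(r.camera_params("wrist")); T=np.eye(4); T[:3,:3]=r.read_tool_rot(); T[:3,3]=r.read_tool_pos()
    W=np.linalg.inv(T@p["T_tool_cam"]); p["R"],p["t"]=W[:3,:3],W[:3,3]; return p
def rodmask(im):
    h=cv2.cvtColor(im,cv2.COLOR_BGR2HSV); return ((h[...,1]<50)&(h[...,2]>125)).astype(np.uint8)
def lfit(P):
    vx,vy,x,y=cv2.fitLine(P[:,:2].astype(np.float32),cv2.DIST_HUBER,0,.01,.01).ravel(); return np.array([vx,vy]),np.array([x,y])
def model(inn,out):
    (d1,p1),(d2,p2)=inn,out   # d1 away from post, d2 towards knob
    th=np.arctan2(d1[0]*d2[1]-d1[1]*d2[0],d1@d2)
    s=np.linalg.solve(np.c_[d1,-d2],p2-p1); X=p1+s[0]*d1
    T=80e-3*np.tan(th/2); return dict(yaw=np.arctan2(d1[1],d1[0]),th=th,post=X-d1*(.14+T),knob=X+d2*(T+.144))
E
python3 - <<'E'
from h import *
im=cv2.imread("pics/top0.png"); p=r.camera_params("top"); m=rodmask(im)
def sel(x0,x1,y0,y1):
    s=np.zeros_like(m); s[y0:y1,x0:x1]=m[y0:y1,x0:x1]; v,u=np.nonzero(s); return np.c_[u,v]
print(m[170:215,255:390:1].sum())
A=sel(334,357,174,192); B=sel(276,302,176,201); print(len(A),len(B))
inn=lfit(ray(A,p,.16)); out=lfit(ray(B,p,.16))
i=inn[0]*np.sign(inn[0][1]); o=out[0]*np.sign(out[0][1])
M=model((i,inn[1]),(o,out[1])); print(M,np.degrees([M['yaw'],M['th']]))
print("post cap",ray([379.4,203.2],p,.17),"knob px",ray([258.6,213.6],p,.16),"ring",ray([269,206],p,.16))
print("tab top/base",ray([[364,194.5]],p,.205), "jars",ray([[351.3,163],[380.8,175.7]],p,.06))
E
```

```text
555
94 102
{'yaw': np.float32(1.0403125), 'th': np.float32(1.1899568), 'post': array([ 0.59032786, -0.1476809 ], dtype=float32), 'knob': array([0.5671524 , 0.17637533], dtype=float32)} [59.605515 68.1795  ]
post cap [[ 0.58814841 -0.15036727  0.17      ]] knob px [[0.56088023 0.18147193 0.16      ]] ring [[0.58191044 0.15294261 0.16      ]]
tab top/base [[ 0.60786592 -0.10642168  0.205     ]] jars [[ 0.72028781 -0.07850534  0.06      ]
 [ 0.68172115 -0.16579366  0.06      ]]
```

The single-view estimate is consistent: the bend turns about 68°, and the post and knob agree with direct pixel casts. I'll refine it with the wrist camera from above and check reachability.

```bash
cat >> h.py <<'E'
def down(yaw): # tool x at yaw, z down
    c,s=np.cos(yaw),np.sin(yaw); return np.array([[c,s,0],[s,-c,0],[0,0,-1.]])
def path(M,s):
    "rod axis point, tangent yaw at arc length s (m) from post"
    a,th=M["yaw"],M["th"]; R=.08
    if s<=.14: x,y,t=s,0,0
    else:
        t=min((s-.14)/R,th); e=max(0,s-.14-R*th); x=.14+R*np.sin(t)+e*np.cos(t); y=R-R*np.cos(t)+e*np.sin(t)
    c,sn=np.cos(a),np.sin(a); return np.array([M["post"][0]+c*x-sn*y,M["post"][1]+sn*x+c*y]),a+t
E
python3 - <<'E'
from h import *
M=dict(yaw=1.0403,th=1.19,post=np.array([.5903,-.1477]))
r.goto([.58,.01,.40],down(0))
for off in (0,np.pi):
    print(off,r.read_t())
    for s in (.04,.14,.2,.235,.30,.35):
        xy,t=path(M,s); q=r.solve_ik([*xy,.26],down(t+off)); print(s,None if q is None else np.round(q,2))
p=wristp(); im=r.read_camera("wrist"); cv2.imwrite("pics/w0.png",im); print(p["R"].tolist(),p["t"].tolist(),r.read_wrist_force())
E
```

```text
0 2.5583
0.04 [ 0.5   0.42 -0.51  1.65  0.22  1.13 -0.6 ]
0.14 [ 0.37  0.5  -0.55  1.54  0.27  1.18 -0.77]
0.2 [ 0.36  0.55 -0.69  1.52  0.36  1.21 -0.16]
0.235 [ 0.38  0.55 -0.78  1.55  0.4   1.21  0.19]
0.3 [ 0.33  0.49 -0.8   1.63  0.37  1.18  0.11]
0.35 [ 0.28  0.45 -0.81  1.68  0.36  1.16  0.04]
3.141592653589793 2.5583
0.04 [ 0.91  0.63 -1.16  1.64  0.59  1.28  2.25]
0.14 [ 0.71  0.71 -1.16  1.53  0.66  1.34  2.1 ]
0.2 [-0.42  0.5   0.45  1.54 -0.23  1.15 -2.85]
0.235 [ 0.08  0.46 -0.33  1.56  0.16  1.15 -2.77]
0.3 [ 0.02  0.41 -0.36  1.64  0.16  1.12 -2.86]
0.35 [-0.67  0.38  0.45  1.71 -0.18  1.09 -2.65]
[[-0.002714617704793351, -0.9999961391829351, 0.0005936917928855717], [-0.9618989058126075, 0.002773508678713305, 0.27339129950699176], [-0.2733918906025366, 0.00017108137601155927, -0.9619027211126584]] [0.01009633513834749, 0.4976592446301327, 0.6301958843915801] [ 0.43657487 -0.76356061 -0.04594909]
```

View pics/w0.png

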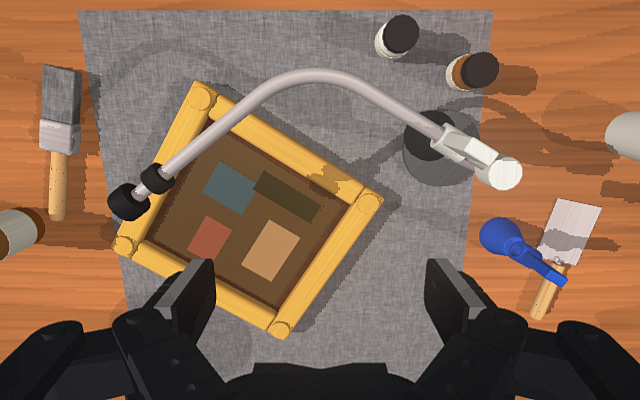

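The wrist view shows the post cap at (503,173), the collar and tab at (450–500,125–175), the rod arc apex at (320,75), the ring at (157,178) and the knob at (127,200). I'll fit both legs here.

Run:
```python
from h import *
im=cv2.imread("pics/w0.png"); p=r.camera_params("wrist")
p["R"]=np.array([[-0.002714617704793351,-0.9999961391829351,0.0005936917928855717],[-0.9618989058126075,0.002773508678713305,0.27339129950699176],[-0.2733918906025366,0.00017108137601155927,-0.9619027211126584]]);p["t"]=np.array([0.01009633513834749,0.4976592446301327,0.6301958843915801])
g=cv2.cvtColor(im,cv2.COLOR_BGR2HSV); m=((g[...,1]<45)&(g[...,2]>135)).astype(np.uint8)
n,l,st,_=cv2.connectedComponentsWithStats(cv2.morphologyEx(m,cv2.MORPH_OPEN,np.ones((3,3),np.uint8)))
i=1+np.argmax(st[1:,4]); i=l[75,320] or i; m=(l==i); print(st[i])
def sel(x0,x1): v,u=np.nonzero(m[:,x0:x1]); return np.c_[u+x0,v]
A=sel(385,428);B=sel(182,236); print(len(A),len(B))
a=lfit(ray(A,p,.16));b=lfit(ray(B,p,.16)); f=lambda l:(l[0]*np.sign(l[0][1]),l[1])
M=model(f(a),f(b)); print(M,np.degrees([M['yaw'],M['th']]))
print("apex residual:")
C=sel(300,340); C=ray(C,p,.16)[:,:2]; c=M["post"]+np.array([np.cos(M['yaw'])*.14-np.sin(M['yaw'])*.08,np.sin(M['yaw'])*.14+np.cos(M['yaw'])*.08])
d=np.linalg.norm(C-c,axis=1); print(d.min(),d.max(),d.mean())
print("cap",ray([503,173],p,.17),"knob",ray([127,201],p,.16),"collar far end",ray([447,140],p,.16))
x,y,w,h=425,110,110,90; cv2.imwrite("pics/wc.png",cv2.resize(im[y:y+h,x:x+w],None,fx=6,fy=6,interpolation=cv2.INTER_CUBIC))
```

```text
[ 161   56  361  134 8110]
788 903
{'yaw': np.float32(0.979635), 'th': np.float32(1.2604177), 'post': array([ 0.58359647, -0.14928867], dtype=float32), 'knob': array([0.5686032 , 0.17410755], dtype=float32)} [56.12895 72.21661]
apex residual:
0.07162928931904268 0.09173926227553912 0.07993800503905314
cap [[ 0.59112204 -0.14992814  0.17      ]] knob [[0.56411831 0.18450807 0.16      ]] collar far end [[ 0.61846727 -0.10237228  0.16      ]]
```

View pics/wc.png

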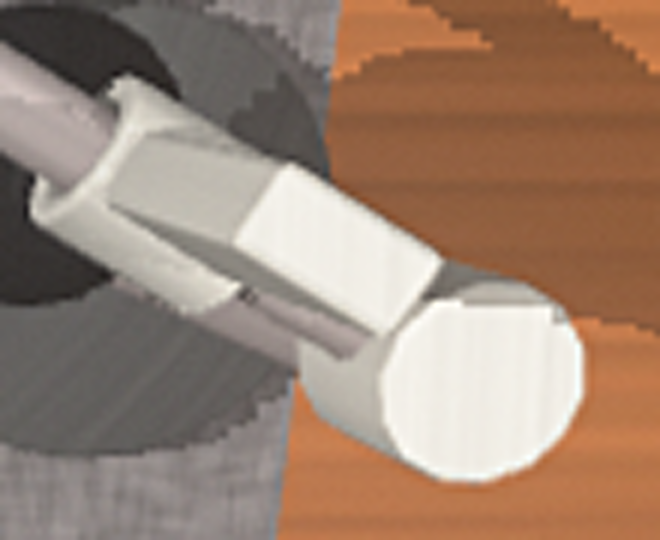

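```bash
cat > fit.py <<'E'
from h import *
from scipy.optimize import least_squares
def res(v,P):
    x0,y0,a,th=v; c,s=np.cos(a),np.sin(a); X=c*(P[:,0]-x0)+s*(P[:,1]-y0); Y=-s*(P[:,0]-x0)+c*(P[:,1]-y0)
    t=np.arctan2(X-.14,.08-Y); e=np.array([.14+.08*np.sin(th),.08-.08*np.cos(th)])
    arc=np.hypot(X-.14,Y-.08)-.08; out=(X-e[0])*np.sin(th)-(Y-e[1])*np.cos(th)
    return np.where(t<0,-Y,np.where(t<th,arc,out))
def fit(P): 
    f=least_squares(res,[.59,-.148,1.03,1.15],args=(P[:,:2],),loss="soft_l1",f_scale=.004); return f.x,np.sqrt(np.mean(f.fun**2))
E
python3 - <<'E'
from fit import *
p=r.camera_params("wrist")
p["R"]=np.array([[-0.002714617704793351,-0.9999961391829351,0.0005936917928855717],[-0.9618989058126075,0.002773508678713305,0.27339129950699176],[-0.2733918906025366,0.00017108137601155927,-0.9619027211126584]]);p["t"]=np.array([0.01009633513834749,0.4976592446301327,0.6301958843915801])
for n,pp,x0,x1,sd in(("w0",p,172,432,(75,320)),("top0",r.camera_params("top"),273,356,(175,320))):
    im=cv2.imread(f"pics/{n}.png"); g=cv2.cvtColor(im,cv2.COLOR_BGR2HSV)
    m=((g[...,1]<45)&(g[...,2]>(135 if n=="w0" else 120))).astype(np.uint8)
    if n=="w0": m=cv2.morphologyEx(m,cv2.MORPH_OPEN,np.ones((3,3),np.uint8))
    m[:,:x0]=0;m[:,x1:]=0
    k,l,st,_=cv2.connectedComponentsWithStats(m); i=1+np.argmax(st[1:,4]); print(st[i])
    v,u=np.nonzero(l==i); P=ray(np.c_[u,v],pp,.16); x,e=fit(P); print(n,np.round(x,4),np.degrees(x[2:]),e)
    rr=res(x,P[:,:2]); a=P[:,:2]-x[:2]; s=a@[np.cos(x[2]),np.sin(x[2])]
    if n=="w0":
        for lo,hi in((0,.08),(.08,.11),(.11,.14)):
            k=(s>lo)&(s<hi)&(P[:,1]<.02); print(lo,k.sum(),rr[k].mean() if k.any() else 0,np.ptp(rr[k]) if k.any() else 0)
    M=dict(post=x[:2],yaw=x[2],th=x[3]); print("knob",path(M,.14+.08*x[3]+.144))
    y=x[2]; d=np.array([np.cos(y),np.sin(y)]); nn=np.array([-d[1],d[0]])
    if n=="w0":
        for q,z in(((481.3,151.7),.2195),((505.5,175),.175),((444,136),.16)):
            w=ray(q,p,z)[0,:2]-x[:2]; print(q,"s",w@d,"n",w@nn)
        w=ray(np.c_[425+np.array([290,442,235,385])/6,110+np.array([165,262,240,335])/6],p,.2195)[:,:2]
        print(np.degrees([np.arctan2(*(w[1]-w[0])[::-1]),np.arctan2(*(w[3]-w[2])[::-1])]))
E
```

```text
[ 307  213  125  131 5879]
w0 [ 0.4917 -0.0501 -0.5824  1.15  ] [-33.37149246  65.89014644] 0.019162471394048152
0 2648 0.00010002705401778506 0.07260052231824828
0.08 0 0 0
0.11 0 0 0
knob (array([ 0.81707822, -0.05030447]), np.float64(0.5675575802735701))
(481.3, 151.7) s 0.13502671861239432 n 0.021679295100114005
(505.5, 175) s 0.13717576477309726 n -0.02891003958871812
(444, 136) s 0.13588367862283793 n 0.030373320800811263
[-120.55181931 -120.7050688 ]
[ 273   97   83   39 2448]
top0 [ 0.6862 -0.1037  0.3549  2.0175] [ 20.33458522 115.59707404] 0.034187596335683385
knob (array([0.7418604 , 0.17761278]), np.float64(2.372455011736992))
```

Run:
```python
from fit import *
p=r.camera_params("wrist")
p["R"]=np.array([[-0.002714617704793351,-0.9999961391829351,0.0005936917928855717],[-0.9618989058126075,0.002773508678713305,0.27339129950699176],[-0.2733918906025366,0.00017108137601155927,-0.9619027211126584]]);p["t"]=np.array([0.01009633513834749,0.4976592446301327,0.6301958843915801])
for n,pp,x0,x1,y1 in(("w0",p,172,432,170),("top0",r.camera_params("top"),273,356,205)):
    im=cv2.imread(f"pics/{n}.png"); g=cv2.cvtColor(im,cv2.COLOR_BGR2HSV)
    y0=40 if n=="w0" else 165
    for thr in (130,145) if n=="w0" else (115,130):
      m=((g[...,1]<45)&(g[...,2]>thr)).astype(np.uint8); m[:,:x0]=0;m[:,x1:]=0;m[:y0]=0;m[y1:]=0
      m=cv2.morphologyEx(m,cv2.MORPH_OPEN,np.ones((3,3),np.uint8))
      v,u=np.nonzero(m); P=ray(np.c_[u,v],pp,.16)
      x0v=[.59,-.148,1.035,1.17]; k=abs(res(x0v,P[:,:2]))<.014; Q=P[k]; x,e=fit(Q)
      k=abs(res(x,P[:,:2]))<.011; x,e=fit(P[k]); print(n,thr,k.sum(),np.round(x,4),np.degrees(x[2:]),e)
      M=dict(post=x[:2],yaw=x[2],th=x[3]); print("knob",path(M,.14+.08*x[3]+.144))
      d=np.array([np.cos(x[2]),np.sin(x[2])]); nn=np.array([-d[1],d[0]])
      if n=="w0":
        for q,z in(((481.3,151.7),.2195),((505.5,175),.175),((444,136),.16)):
            w=ray(q,p,z)[0,:2]-x[:2]; print(q,"s",w@d,"n",w@nn)
```

```text
w0 130 5817 [ 0.5866 -0.1493  0.9959  1.2516] [57.05812413 71.71140035] 0.005160522680312152
knob (array([0.56779194, 0.17407783]), np.float64(2.2474521784798043))
(481.3, 151.7) s 0.0523494757676598 n -0.001610559374848545
(505.5, 175) s 0.0017454493447885868 n -0.003380218509500432
(444, 136) s 0.06103683144784092 n -0.002532684436816341
w0 145 4057 [ 0.5911 -0.1486  1.0386  1.1817] [59.50675641 67.70740328] 0.00314491100716075
knob (array([0.56980305, 0.17569583]), np.float64(2.220305941829181))
(481.3, 151.7) s 0.0493682238132345 n -0.00033327062608170095
(505.5, 175) s -0.0012652037735376366 n 6.0676673194875285e-05
(444, 136) s 0.05800825071556559 n -0.0016257095882300798
top0 115 374 [ 0.5912 -0.1478  1.0484  1.1812] [60.06898155 67.67815799] 0.0032270081942870708
knob (array([0.56682412, 0.17632621]), np.float64(2.229608195079643))
top0 130 231 [ 0.5922 -0.1477  1.0551  1.1629] [60.45420993 66.63138794] 0.002545688085159222
knob (array([0.56857872, 0.17663918]), np.float64(2.2180621146225965))
```

```bash
cat >> h.py <<'E'
M0=dict(post=np.array([.5911,-.1486]),yaw=1.0386,th=1.18)
E
python3 - <<'E'
from h import *
xy,t=path(M0,.049)
r.gripper_to(.05)
r.goto([*xy,.36],down(t)); f0=r.read_wrist_force(); m0=r.read_moment(); print(r.read_t(),f0,m0)
r.move_linear([*xy,.256],vel=.1); print(r.read_wrist_force()-f0)
p=wristp(); cv2.imwrite("pics/w1.png",r.read_camera("wrist"))
r.gripper_to(.0,25); r.dwell(.3)
print(r.read_t(),r.read_finger_gap(),r.read_grasp_force(),r.read_wrist_force()-f0,r.read_moment()-m0)
np.save("f0.npy",np.r_[f0,m0])
cv2.imwrite("pics/w2.png",r.read_camera("wrist"))
E
```

```text
4.1333 [ 0.57411674  0.30034221 -0.0403819 ] [ 0.01003613  0.03020442 -0.04911517]
[-0.67463918 -0.04500438 -0.76014066]
6.1 0.011679877875424714 28.277990520000458 [-3.4476412   0.27171461  5.0771028 ] [0.17673386 0.60921002 0.08328219]
```

View pics/w2.png

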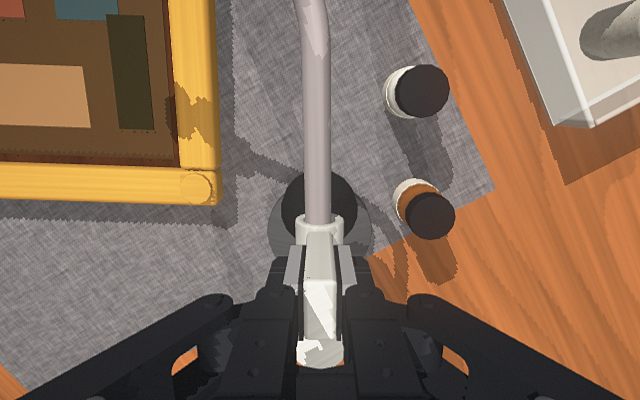

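Gripped: the gap is 11.7 mm, and the tab sits centred between the pads at (320,300) with the rod straight ahead. Next I'll relax the contact forces, then slide.

```bash
cat > ctl.py <<'E'
from h import *
import json
F0=np.load("f0.npy")
class C:
    def __init__(s):
        try: s.__dict__.update(json.load(open("st.json")))
        except FileNotFoundError: s.s,s.dn,s.dz,s.dy=.049,0.,0.,0.
    def save(s): json.dump(s.__dict__,open("st.json","w"))
    def cmd(s,vel=.03):
        xy,t=path(M0,s.s); n=np.array([-np.sin(t),np.cos(t)])
        r.move_linear([*(xy+s.dn*n),.256+s.dz],down(t+s.dy),vel=vel)
    def force(s):
        _,t=path(M0,s.s); f=r.read_wrist_force()-F0[:3]; m=r.read_moment()[2]-F0[5]
        return np.array([f[0]*np.cos(t)+f[1]*np.sin(t),-f[0]*np.sin(t)+f[1]*np.cos(t),f[2],m])
    def adapt(s,f,k=1.2e-4):
        db=lambda x,d:np.sign(x)*max(abs(x)-d,0)
        s.dn+=np.clip(k*db(f[1],.5),-6e-4,6e-4); s.dz+=np.clip(k*db(f[2]+2.5,.7),-6e-4,6e-4)
        s.dy+=np.clip(.02*db(f[3],.05),-.01,.01)
    def log(s,f): print(f"{r.read_t():.1f} s{s.s*1e3:.0f} dn{s.dn*1e3:.2f} dz{s.dz*1e3:.2f} dy{s.dy:.3f}",np.round(f,2))
E
python3 - <<'E'
from ctl import *
c=C()
for i in range(8):
    f=c.force(); c.log(f); c.adapt(f); c.cmd(.01)
f=c.force(); c.log(f); print(r.read_tool_pos()); c.save()
E
```

```text
6.2 s49 dn0.00 dz0.00 dy0.000 [-1.78  2.35  5.27  0.03]
6.4 s49 dn0.22 dz0.60 dy0.000 [-1.17  1.79  1.75  0.11]
6.7 s49 dn0.38 dz1.03 dy0.001 [-0.96  0.71 -1.73  0.08]
6.9 s49 dn0.40 dz1.03 dy0.002 [-0.16  0.81 -2.47  0.01]
7.2 s49 dn0.44 dz1.03 dy0.002 [-0.3   0.63 -2.39  0.1 ]
7.4 s49 dn0.45 dz1.03 dy0.003 [-1.01  0.52 -2.58  0.04]
7.7 s49 dn0.46 dz1.03 dy0.003 [ 0.05  0.01 -2.95  0.08]
7.9 s49 dn0.46 dz1.03 dy0.003 [ 0.04  0.77 -2.52  0.06]
8.2 s49 dn0.49 dz1.03 dy0.004 [-1.23  0.27 -2.42  0.08]
[ 0.61557276 -0.10610121  0.25704812]
```

```bash
cat >> ctl.py <<'E'
def slide(c,end,step=.004,vel=.025,tmax=60,ft=7):
    k=0; stuck=0
    while c.s<end-1e-6 and r.read_t()<tmax:
        f=c.force(); k+=1
        bind=abs(f[1])>5 or abs(f[3])>.35 or f[0]<-ft or abs(f[2]+2.5)>5
        if k%4==1 or bind: c.log(f)
        c.adapt(f)
        if bind:
            stuck+=1
            if stuck>10: print("STUCK"); break
            if f[0]<-ft: c.s-=.001
            c.cmd(.01); continue
        stuck=0; c.s=min(c.s+step,end); c.cmd(vel)
    f=c.force(); c.log(f); c.save()
E
python3 - <<'E'
from ctl import *
c=C(); c.dz=2.3e-3; c.cmd(.01)
slide(c,.14); slide(c,.18,.003,.02)
E
```

```text
8.4 s49 dn0.49 dz2.30 dy0.004 [-0.51  1.5  -2.55  0.05]
9.7 s65 dn0.71 dz2.30 dy0.004 [-0.94  0.4  -1.62  0.04]
10.9 s81 dn0.74 dz2.32 dy0.005 [ 0.26  0.24 -1.87  0.05]
12.1 s97 dn0.73 dz2.31 dy0.006 [-0.82  1.09 -1.9   0.07]
13.4 s113 dn1.06 dz2.31 dy0.007 [-0.62 -0.06 -2.12  0.08]
14.6 s129 dn1.13 dz2.31 dy0.009 [-1.02  0.86 -1.81  0.04]
15.5 s140 dn1.27 dz2.31 dy0.009 [-0.53  0.22 -2.03  0.1 ]
15.5 s140 dn1.27 dz2.31 dy0.009 [-0.53  0.22 -2.03  0.1 ]
16.7 s152 dn1.46 dz2.31 dy0.011 [-1.17  1.37 -3.07  0.04]
17.9 s164 dn1.89 dz2.28 dy0.011 [-0.34  1.38 -2.21  0.06]
19.1 s176 dn2.33 dz2.29 dy0.013 [ 0.02  0.97 -3.06  0.09]
19.6 s180 dn2.53 dz2.29 dy0.014 [-0.71 -0.08 -2.44  0.04]
```

Run:
```python
from ctl import *
c=C(); slide(c,.30,.003,.02,tmax=40)
```

```text
19.6 s180 dn2.53 dz2.29 dy0.014 [-0.71 -0.08 -2.44  0.04]
20.8 s192 dn2.61 dz2.32 dy0.014 [-0.43 -0.62 -1.87  0.  ]
21.9 s204 dn2.76 dz2.39 dy0.014 [ 0.66  0.84 -2.43  0.08]
23.1 s216 dn3.01 dz2.39 dy0.016 [ 0.07  0.65 -2.59  0.03]
24.3 s228 dn3.07 dz2.28 dy0.017 [ 0.66  1.2  -2.53 -0.  ]
25.5 s240 dn3.21 dz2.28 dy0.017 [ 0.48  0.18 -1.37  0.03]
26.7 s252 dn3.29 dz2.33 dy0.018 [ 0.52  0.48 -2.45  0.04]
27.9 s264 dn3.29 dz2.42 dy0.018 [ 0.76  1.17 -1.51  0.03]
29.1 s276 dn3.41 dz2.46 dy0.019 [-0.46  0.46 -2.57  0.04]
30.3 s288 dn3.61 dz2.47 dy0.020 [ 0.6  -0.36 -1.7   0.07]
31.5 s300 dn3.79 dz2.48 dy0.020 [-0.43  1.18 -2.36  0.07]
```

Run:
```python
from ctl import *
c=C(); slide(c,.324,.003,.02,tmax=50)
hit=0
while r.read_t()<56 and c.s<.365:
    f=c.force(); 
    c.log(f)
    if f[0]<-9.5: break
    if abs(f[1])>6: c.adapt(f); c.cmd(.01); continue
    c.adapt(f); c.s+=.0015 if f[0]>-5 else .0005; c.cmd(.015 if f[0]>-5 else .008)
r.dwell(.1); f=c.force(); c.log(f); c.save(); print(r.read_tool_pos())
```

```text
31.5 s300 dn3.79 dz2.48 dy0.020 [-0.43  1.18 -2.36  0.07]
32.7 s312 dn4.02 dz2.48 dy0.022 [ 0.61 -0.01 -2.78  0.05]
33.9 s324 dn4.02 dz2.44 dy0.022 [-0.19 -0.65 -2.81  0.02]
33.9 s324 dn4.02 dz2.44 dy0.022 [-0.19 -0.65 -2.81  0.02]
34.1 s326 dn4.00 dz2.44 dy0.022 [-0.16  0.   -2.6   0.03]
34.4 s327 dn4.00 dz2.44 dy0.022 [ 0.12 -0.04 -3.29  0.07]
34.6 s328 dn4.00 dz2.43 dy0.022 [-0.53 -1.79 -2.06 -0.01]
34.9 s330 dn3.85 dz2.43 dy0.022 [ 0.04 -0.91 -2.77  0.08]
35.1 s332 dn3.80 dz2.43 dy0.023 [-0.85  0.02 -3.   -0.01]
35.4 s333 dn3.80 dz2.43 dy0.023 [-2.42 -0.08 -2.08 -0.03]
35.6 s334 dn3.80 dz2.43 dy0.023 [-4.02 -0.65 -2.92  0.02]
35.9 s336 dn3.78 dz2.43 dy0.023 [-3.32 -0.94 -2.3   0.08]
36.1 s338 dn3.73 dz2.43 dy0.023 [-3.38  0.27 -2.21  0.06]
36.4 s339 dn3.73 dz2.43 dy0.023 [-2.04 -0.05 -2.21  0.05]
36.6 s340 dn3.73 dz2.43 dy0.024 [-2.25  0.65 -2.57  0.09]
36.9 s342 dn3.75 dz2.43 dy0.024 [-2.38  0.64 -2.47 -0.03]
37.1 s344 dn3.76 dz2.43 dy0.024 [-1.9   0.48 -2.8   0.06]
37.4 s345 dn3.76 dz2.43 dy0.025 [-2.93 -0.28 -1.82  0.05]
37.6 s347 dn3.76 dz2.43 dy0.025 [-2.97 -0.26 -2.57  0.06]
37.9 s348 dn3.76 dz2.43 dy0.025 [-2.62  0.51 -2.24  0.03]
38.1 s350 dn3.76 dz2.43 dy0.025 [-2.77  1.35 -2.3   0.07]
38.4 s351 dn3.87 dz2.43 dy0.025 [-3.86 -0.03 -3.2  -0.01]
38.6 s353 dn3.87 dz2.43 dy0.025 [-7.35 -0.05 -2.04 -0.03]
38.9 s353 dn3.87 dz2.43 dy0.025 [-7.15  0.03 -2.56 -0.05]
39.1 s354 dn3.87 dz2.43 dy0.025 [-6.28 -0.11 -0.98 -0.03]
39.4 s354 dn3.87 dz2.53 dy0.025 [-7.83  0.94 -2.68  0.02]
39.6 s355 dn3.92 dz2.53 dy0.025 [-8.56  0.63 -1.69  0.08]
39.9 s355 dn3.93 dz2.54 dy0.026 [-8.23 -0.81 -2.42  0.03]
40.1 s356 dn3.90 dz2.54 dy0.026 [-8.55 -0.03 -2.47  0.01]
40.4 s356 dn3.90 dz2.54 dy0.026 [-9.58  0.8  -1.82  0.06]
40.5 s356 dn3.90 dz2.54 dy0.026 [-9.01  0.36 -1.89 -0.01]
[0.58256314 0.15255101 0.25886938]
```

Run:
```python
from ctl import *
c=C(); c.s-=.0025; c.dz-=.0015; c.cmd(.01); c.log(c.force())
r.gripper_to(.035); r.dwell(.1); print(r.read_finger_gap(),c.force())
p=r.read_tool_pos(); r.move_linear([p[0],p[1],.36],vel=.06); print(r.read_t(),c.force())
xy=[.47,.12]; r.move_linear([*xy,.40],down(np.pi/2*1.0),vel=.15)
r.dwell(.8)
cv2.imwrite("pics/w3.png",r.read_camera("wrist")); im=r.read_camera("scene"); print(r.read_t())
t=r.read_camera("top")
a=cv2.resize(im[150:230,320:420],None,fx=4,fy=4,interpolation=cv2.INTER_CUBIC); b=cv2.resize(t[165:245,240:340],None,fx=4,fy=4,interpolation=cv2.INTER_CUBIC)
cv2.imwrite("pics/e.png",np.hstack([a,b]))
```

```text
40.9 s354 dn3.90 dz1.04 dy0.026 [-6.55  1.52 -1.19  0.01]
0.03497766536731548 [0.71302128 0.89998925 0.32256018 0.088825  ]
43.2167 [-0.37076473  0.77370556  0.52134599  0.03848623]
45.0917
```

View pics/w3.png

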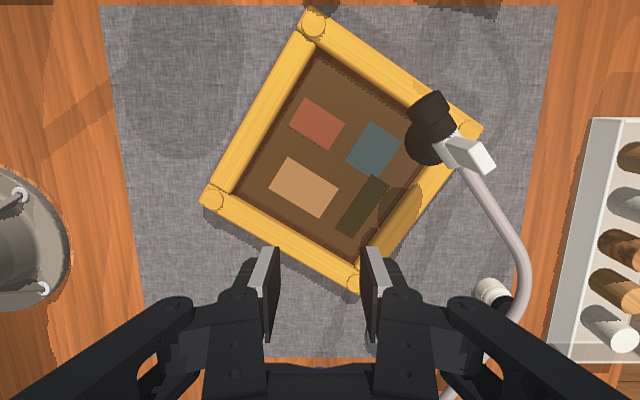

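View pics/e.png

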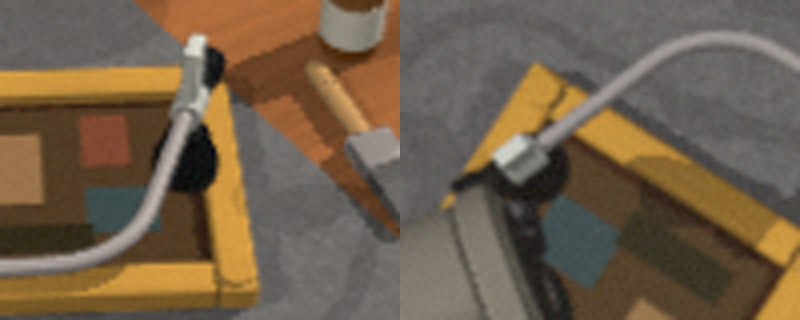

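The wrist view shows the knob at (430,103) and the ring at (437,125) with no gap between them. The collar sits at (447,143) and hangs upright. The force log agrees: a 3 N plateau for about 20 mm, then a firm stop.

Run:
```python
from station import r
print(r.finish_job())
```

```text
the job is handed in; nothing more can be done
None
```

The carriage went round the bend and pushed the ring about 20 mm, home against the knob. It now hangs free and the job is handed in, at about 45 s; the highest force I logged along the rail was about 10 N.

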